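# Gauge two grinder bushings and hold the reading lens over the good one

## Robot

A 6-joint arm with a two-finger parallel gripper is mounted at the origin on the work surface. World frame = base frame: x ahead of the robot, y to its left, z up, the work surface at z = 0. Lengths are in mm, angles in rad, forces in N, time in s.
With the tool pointing down it reaches from about 350 to 975 mm from the base axis. Payload 7.1 kg.
Tool frame: the origin (TCP) lies on the centre line of the jaws, within the pads' length; the fingertips stand 8 mm ahead of it and the grasp point (between the pads) lies 11 mm behind it; x points along the fingers, z is the direction in which the jaws open and shut, and the axes are right-handed (so a half turn about x gives the same grasp; the last joint's range is limited). The gripper opens to 88 mm and grips with 3 to 60 N. Pads are 20 mm wide; open, the fingers measure 115 mm over their backs; the gripper's body (75 mm by 178 mm) begins 61 mm behind the grasp point.
Start: joints at [-1.13, 0.423, 1.63, -0, 1.089, -0.019], TCP at [277.37, -560.063, 230.675] pointing down, gripper open.
Joint ranges: [-3, 3], [-0.9, 2.11], [0.09, 2.58], [-1.31, 4.45], [0.11, 2.69], [-2.54, 2.54]. Speed limits (rad/s): [2.39, 2.39, 3.01, 3.14, 3.14, 3.14].

## Interface

Orientations are given as a rotation vector (axis times angle).
In Python, from workcell import status, get_image, camera_params, close_job gives the robot as it stands. The module is installed in compiled form; this text tells all that it offers.
- The arm moves only by the tool apply_moves, never from a script. Its argument "increments" is a list of rows, each a list of 7 numbers: the closure in counts, from 0 (fully open) to 255 (shut), then the shift along the tool's x, y, z in mm, then the turn, a rotation vector about the tool's x, y, z in degrees. A call has exactly 8 rows; each row shifts and turns the commanded pose from where the row before left it, along the tool's axes as they then stand; what a row does not reach is not made up. A row lasts 1/8 s, in which the tool goes at most 62.5 mm and 10.7 degrees, less where a joint would pass 70% of its speed; a pose out of reach is approached as far as the arm can. A call with a gripper value outside its range is refused whole. The fingers move at their own pace and stop on an object; the grip force is fixed at half the most. Time passes only in rows, so rows that do not move let the fingers close, or fill a call up. It gives the time, the measured TCP pose, the force and the opening at its end, in the units of the state.
- status.get_obs(): the state, without advancing time (a new reading comes with each control period).
- get_image(name): name is "scene" or "top" or "wrist"; returns the picture (400x640x3 uint8, red, green, blue); there is no depth.
- camera_params(name): a dict with "camera_matrix" (3x3 intrinsics, pixels), "rvec" (rotation vector, rad) and "tvec" (3), from world to camera coordinates, as OpenCV has them; the wrist camera has in their place "T_tool_cam" (4x4, takes a point from camera to tool coordinates, whose origin is the TCP and whose axes are the tool frame's). Camera axes: x right, y down, z forward; pixel columns grow to the right and rows downward; lengths in mm; the calibration is good to about 2 mm. A picture is of the moment at which its call begins: read the wrist's pose just before it. camera_params takes no time and is no camera call.
- close_job(): hands the job in, once; it reports no verdict.
The state is a dict: "t": time; "qpos": joint angles; "qvel": joint speeds; "joint_torque": joint torques, N m; "ee_pos": TCP position; "orientation": TCP orientation; "ft_force": force on the tool from outside, world axes, zero at the start; "moment": the same for the moment, N m; "width": finger opening in mm.
Only numpy, scipy, OpenCV 4.12 (cv2) and the standard library are available. Lean on these libraries where they do the work, as an engineer would, in place of code of your own. Each camera call takes 0.05 s, during which the arm holds its last target.

## Task

Use the gauge pin to sort the two brass bushings in the tray: leave the one that slides fully home on the pin, and put the one that is too tight into the round steel dish. Then pick up the reading lens and hold it level over the bushing on the pin, the glass centred above it and at the focal height marked by the height gauge's pointer, and finish like that, still holding the lens there. Do not shift the pointer, and leave everything else where it stands.

Things in the scene. Friction and masses are not known exactly. Their poses are not given: they have to be found in the camera images.
- bushing_1: plain brass bushing (short tube) from the grinder spindle, outside diameter 30 mm, 32 mm high, about 130 g, standing upright in the tray. The two bushings are the same outside but their bores differ: one 18.4 mm, the other 13.2 mm. Which is which is not told here: try them on the pin, or look into the bores. Origin at the centre of its underside, z along its axis, up
- bushing_2: the other brass bushing, the same outside (30 mm by 32 mm high); origin at the centre of its underside, z along its axis, up
- bushing_1_mid (a point): the middle of the first bushing, on its axis, 16 mm above its underside
- bushing_2_mid (a point): the middle of the second bushing, on its axis, 16 mm above its underside
- tray: fixed dark sheet-metal tray on four small feet, 220 mm (x) by 280 mm (y), its floor 30 mm above the table, its rim 15 mm above its floor; origin at table height under its centre. The bushings stand on its floor about 130 mm apart, 25 mm nearer the robot than its middle, with the burr ring beyond them
- pin_stand: fixed gauge pin stand: steel base block 70 by 70 by 18 mm with an upright ground pin of 16 mm diameter at its middle; origin under its centre, z up
- pin_foot (a point): foot of the gauge pin: on the pin's axis at the top face of the base block (18 mm above the table). A bushing fully home rests on this face, its underside centred here
- pin_tip (a point): top of the gauge pin, 44 mm above pin_foot; the pin's nose tapers over its upper 11 mm from 16 mm to 7 mm diameter. A bushing that is too tight stops on this taper with its underside about 36 mm above pin_foot
- dish: fixed low round steel dish for rejects, 136 mm across at the rim, 18 mm high, floor 4 mm thick, 2 mm wall; origin under its centre
- lens: loose hand-held reading lens, about 110 g, lying flat: round steel-framed glass 68 mm across, with a straight black handle. Origin on the table under the middle of the glass; z is the optical axis, up; the handle runs along -x, a bar 20 mm wide and 24 mm high, from 42 to 142 mm from the origin, resting on its flat underside. Its mass centre is about 73 mm from the origin, inside the handle
- lens_glass (a point): the middle of the lens's glass, 12 mm above the lens's underside
- lens_grip (a point): a point on the handle's centre line near the lens's mass centre, 66 mm from lens_glass along the lens's -x, 12 mm above its underside
- height_gauge: fixed height gauge some 160 mm beyond the gauge pin (+x): cast base 75 by 55 by 28 mm, upright graduated beam 248 mm tall, and a sliding pointer on the side towards the pin; origin at table height under the beam. It is the tallest thing in the work area; nothing between it and the robot stands higher than 65 mm
- pointer_tip (a point): tip of the height gauge's thin horizontal pointer, about 92 mm beyond the pin's axis (+x); its height, set between 130 and 170 mm above the table, marks the focal height for the glass. The pointer slides up and down if pushed with more than 9 N
- burr: flat steel grinder burr ring, 58 mm across, 11 mm high, lying in the tray: a bystander
- tamper: steel tamper, 58 mm foot, 90 mm high: a bystander
- jug: steel milk jug, 72 mm across, 95 mm high: a bystander
- bean_jar: amber glass jar, 72 mm across, 120 mm high: a bystander
- basket: steel filter basket lying upside down, 72 mm across, 26 mm high: a bystander
- brush: grinder brush, 160 mm long, lying: a bystander
- screwdriver: screwdriver, 180 mm long, lying: a bystander
- cup: white espresso cup with a handle, 68 mm across, 55 mm high: a bystander
There are look-alikes about, which are no part of the job. There is more than one size of the height_gauge; the job needs the largest. What is shaped like the bushing_1 but pink is not meant.

How it is judged:
By the outcome, as a careful person would: the job done as asked, in the order asked, and still so for the second after the job is handed in, while the arm keeps its last pose, push and grip.
It also fails if it takes over 67 s, if anything falls off the work surface, if the arm or the gripper's body presses on something with over 40 N, if the wrist force passes 120 N, or if a joint passes its speed limit or range.

## Working session

There is one attempt and no reset: what is moved stays moved. The work goes in short steps, Python scripts to look and compute and a tool call to move; the robot and the scene stay as the last step left them, time stands still between calls to the robot, and variables do not carry over. Pictures are saved under pics/ and viewed, and the job is handed in when it is done.

Besides the shell and the picture viewer there is one more tool, called after "Request:" as name(argument=value, ...) on one line, values as JSON. apply_moves: Moves the arm, as the interface text tells. Its arguments: {"type":"object","properties":{"increments":{"type":"array"}},"required":["increments"]}

```bash
mkdir -p pics
python3 - <<'E'
from workcell import status,get_image,camera_params
import cv2,json
o=status.get_obs();print(o)
for n in ["scene","top","wrist"]:
    im=get_image(n);cv2.imwrite(f"pics/{n}0.png",im[:,:,::-1]);print(n,camera_params(n))
E
```

```text
{'t': 0.0, 'qpos': array([-1.12999451e+00,  4.23850799e-01,  1.63070604e+00, -4.61974020e-05,
        1.08860647e+00, -1.90215407e-02]), 'qvel': array([ 0.00178987, -0.00276915, -0.00046244,  0.00062914,  0.00106757,
       -0.00113695]), 'joint_torque': array([ 1.86398705e-03, -5.44626260e+01, -2.73668307e+01,  6.44523581e-02,
        2.27531459e-02, -8.47896695e-05]), 'ee_pos': array([ 277.12963807, -559.57541668,  229.88917559]), 'orientation': array([ 0.86500817,  1.39369732, -0.86366551]), 'ft_force': array([-0.7240754 , -0.11393977,  1.02073468]), 'moment': array([ 0.01144418, -0.01502084,  0.00411069]), 'width': 87.9843272921082}
scene {'camera_matrix': array([[505.51441797,   0.        , 319.59491726],
       [  0.        , 505.51441797, 207.08182767],
       [  0.        ,   0.        ,   1.        ]]), 'rvec': array([ 1.80376997,  1.6944013 , -0.68895452]), 'tvec': array([ -95.84761466, -273.95353381, 1806.17017272])}
top {'camera_matrix': array([[491.28251682,   0.        , 315.78456385],
       [  0.        , 491.28251682, 192.8988288 ],
       [  0.        ,   0.        ,   1.        ]]), 'rvec': array([ 2.13172907, -2.15297379,  0.19731661]), 'tvec': array([  33.83885783,  502.41195288, 1617.97882831])}
wrist {'camera_matrix': array([[301.7887362 ,   0.        , 321.1756732 ],
       [  0.        , 301.7887362 , 200.68682882],
       [  0.        ,   0.        ,   1.        ]]), 'T_tool_cam': array([[ 1.44586317e-03, -2.64209404e-01,  9.64464256e-01,
        -1.54254218e+02],
       [ 9.72865927e-04, -9.64464436e-01, -2.64210911e-01,
         7.13937613e+01],
       [ 9.99998482e-01,  1.32030724e-03, -1.13744328e-03,
        -5.85379950e-01],
       [ 0.00000000e+00,  0.00000000e+00,  0.00000000e+00,
         1.00000000e+00]])}
```

View pics/scene0.png

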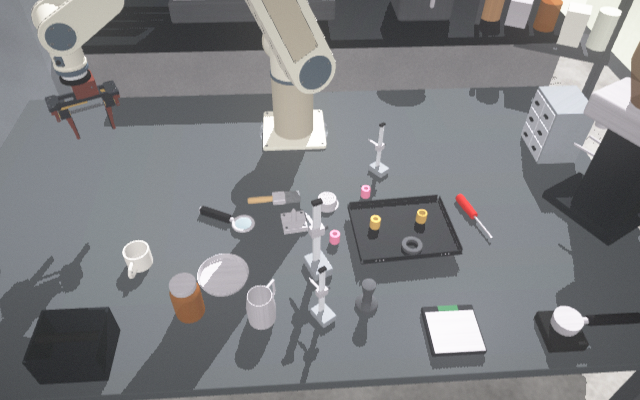

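View pics/top0.png

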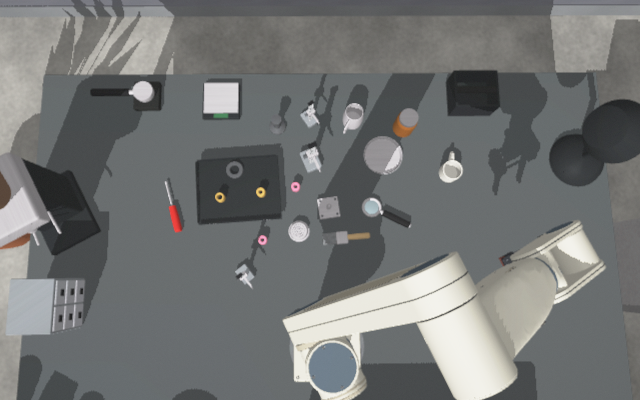

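View pics/wrist0.png

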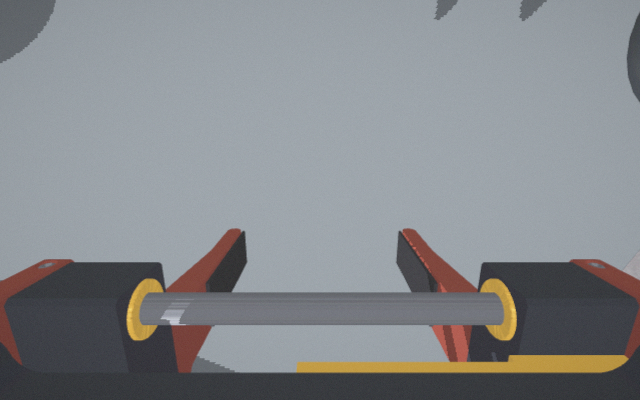

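The scene view shows the tray with two yellow bushings at about (375,222) and (421,216), the pin stand at (293,222), the large gauge at (317,240), the dish at (223,273), and the lens at (242,224) with its handle toward (200,212). In the top view the bushings are at (220,197) and (261,192), the pin stand at (328,207), the dish at (383,155) and the lens at (372,207). Next I'll zoom in and measure.

```bash
cat > h.py <<'E'
import numpy as np,cv2
from scipy.spatial.transform import Rotation as R
from workcell import status,get_image,camera_params
def ray(name,uv,obs=None):
    p=camera_params(name);K=p["camera_matrix"]
    d=np.linalg.inv(K)@np.array([uv[0],uv[1],1.])
    if name=="wrist":
        T=p["T_tool_cam"];Rt=R.from_rotvec(obs["orientation"]).as_matrix()
        o=Rt@T[:3,3]+obs["ee_pos"];return o,Rt@T[:3,:3]@d
    Rm=cv2.Rodrigues(p["rvec"])[0];return -Rm.T@p["tvec"],Rm.T@d
def onz(name,uv,z,obs=None):
    o,d=ray(name,uv,obs);return o+d*(z-o[2])/d[2]
def two(r1,r2):
    (o1,d1),(o2,d2)=r1,r2
    A=np.stack([d1,-d2],1);s=np.linalg.lstsq(A,o2-o1,rcond=None)[0]
    a=o1+s[0]*d1;b=o2+s[1]*d2;return (a+b)/2,np.linalg.norm(a-b)
def proj(name,P,obs=None):
    p=camera_params(name);K=p["camera_matrix"];P=np.array(P,float)
    if name=="wrist":
        T=p["T_tool_cam"];Rt=R.from_rotvec(obs["orientation"]).as_matrix()
        c=T[:3,:3].T@(Rt.T@(P-obs["ee_pos"])-T[:3,3])
    else: c=cv2.Rodrigues(p["rvec"])[0]@P+p["tvec"]
    q=K@c;return q[:2]/q[2]
E
python3 - <<'E'
from h import *
o,_=ray("top",(0,0));print("topcam",o);o,_=ray("scene",(0,0));print(o)
for n,uv,z in [("b_left",(220,197),46),("b_right",(261,192),46),("pin",(328,207),18),("dish",(383,155),18),("lens",(372,207),12),("gaugeBase",(312,159),20),("small gauges",(244,274),10),("lens end",(409,222),12)]:
    print(n,onz("top",uv,z).round(1))
for n,uv in [("pinst",(293,222)),("gauge",(318,262)),("dish",(223,273))]:print("scene",n,onz("scene",uv,18).round())
t=cv2.imread("pics/top0.png");s=cv2.imread("pics/scene0.png")
cv2.imwrite("pics/tz.png",cv2.resize(t[90:260,260:430],(800,600)[:1]*2 if 0 else (600,600),interpolation=cv2.INTER_CUBIC))
cv2.imwrite("pics/sz.png",cv2.resize(s[170:320,190:390],(800,600),interpolation=cv2.INTER_CUBIC))
cv2.imwrite("pics/bz.png",cv2.resize(t[145:230,190:290],(700,595),interpolation=cv2.INTER_CUBIC))
E
```

```text
topcam [ 227.88579853   58.81069262 1678.10240833]
[1471.66194221  -14.48590218 1086.50323664]
b_left [490.8 350.3  46. ]
b_right [506.6 213.2  46. ]
pin [457.6 -12.7  18. ]
dish [ 638.4 -207.    18. ]
lens [ 457.  -163.9   12. ]
gaugeBase [625.5  40.2  20. ]
small gauges [235.2 271.4  10. ]
lens end [ 404.2 -289.    12. ]
scene pinst [466. -13.  18.]
scene gauge [617.  50.  18.]
scene dish [ 640. -202.   18.]
```

View pics/tz.png

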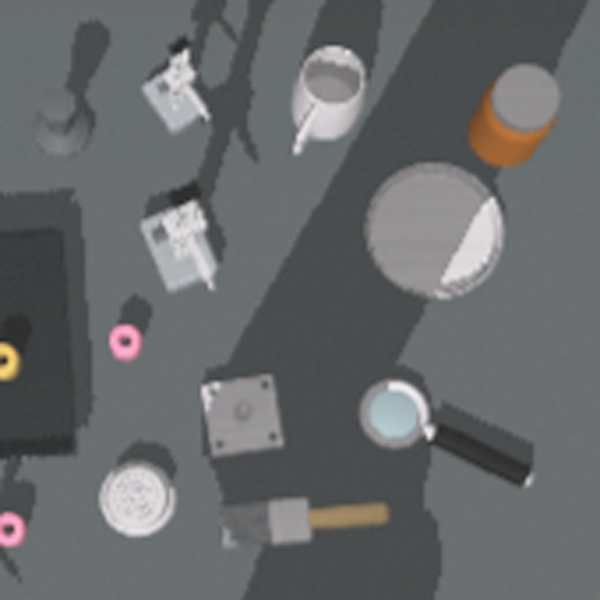

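View pics/sz.png

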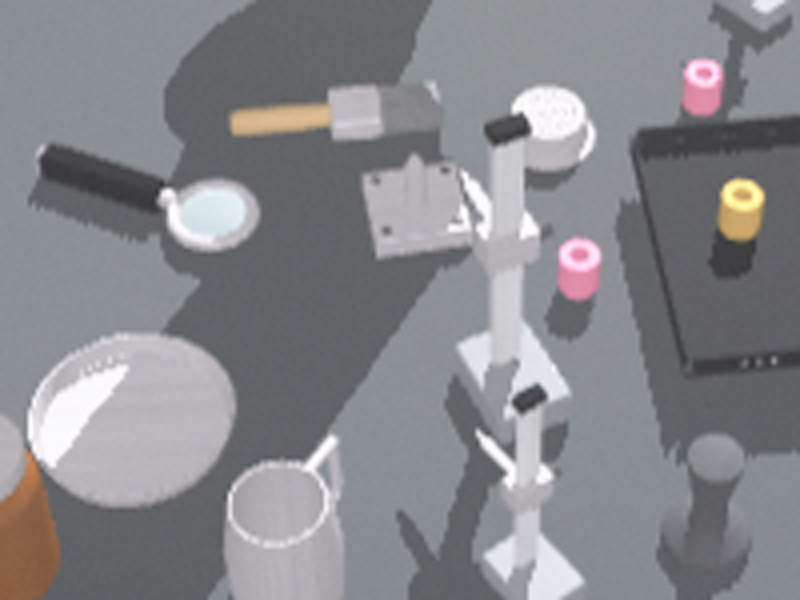

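View pics/bz.png

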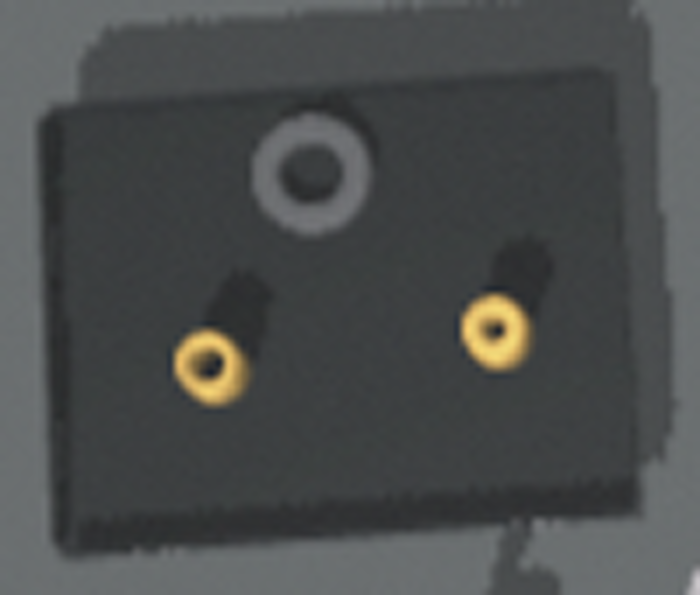

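Run:
```python
from h import *
o=status.get_obs();M=R.from_rotvec(o["orientation"]).as_matrix();print(M.round(3))
print("yaw of tool y",np.degrees(np.arctan2(M[1,1],M[0,1])))
print("tcp in wrist px",proj("wrist",o["ee_pos"],o),"tip",proj("wrist",o["ee_pos"]+M[:,0]*8,o))
t=cv2.imread("pics/top0.png");s=cv2.imread("pics/scene0.png")
for n,im in (("top",t),("scene",s)):
    hsv=cv2.cvtColor(im,cv2.COLOR_BGR2HSV)
    m=cv2.inRange(hsv,(15,90,90),(35,255,255))
    c,_=cv2.findContours(m,cv2.RETR_EXTERNAL,cv2.CHAIN_APPROX_NONE)
    for k in c:
        if 20<cv2.contourArea(k)<300:
            print(n,cv2.boundingRect(k),cv2.minEnclosingCircle(k),cv2.contourArea(k))
# pointer tip
a=ray("top",(260+211/3.529,90+288/3.529));b=ray("scene",(190+465/4,170+178/4))
print("ptr",two(a,b))
a=ray("top",(260+243/3.529,90+411/3.529));b=ray("scene",(190+415/4,170+155/4))
print("pintip",two(a,b))
# pin base corners top view at z=18
for q in [(202,387),(272,375),(283,444),(214,456)]:
    print(onz("top",(260+q[0]/3.529,90+q[1]/3.529),18).round(1))
# dish
print("dish",onz("top",(260+434/3.529,90+230/3.529),18).round(1))
for q in [(394,413),(430,432),(528,480)]: print("lens",onz("top",(260+q[0]/3.529,90+q[1]/3.529),12).round(1))
```

```text
[[-0.001  0.896  0.444]
 [ 0.001  0.444 -0.896]
 [-1.     0.    -0.001]]
yaw of tool y 26.345310489680372
tcp in wrist px [322.50599001 251.27827186] tip [322.46736125 245.41441012]
top (348, 233, 21, 6) ((358.0, 234.5), 10.111974716186523) 64.0
top (215, 192, 11, 11) ((219.61764526367188, 197.08824157714844), 5.459133625030518) 74.0
top (256, 187, 10, 11) ((260.5, 192.0), 5.315173149108887) 72.0
scene (370, 215, 11, 15) ((374.5, 222.0), 7.43313455581665) 109.0
scene (416, 209, 12, 15) ((421.0, 216.0), 7.615873336791992) 122.0
ptr (array([555.36189212,  19.73625065, 139.67209826]), np.float64(5.375723014132301))
pintip (array([453.58919996, -11.38974981,  60.16924914]), np.float64(4.773022962923924))
[483.2  23.7  18. ]
[494.4 -44.4  18. ]
[426.9 -53.8  18. ]
[415.9  12.9  18. ]
dish [ 637.8 -206.9   18. ]
lens [ 456.9 -162.7   12. ]
lens [ 438.  -197.2   12. ]
lens [ 390.4 -290.5   12. ]
```

```bash
cat >> h.py <<'E'
def plan(target,yaw=None,n=8,g=0,step=None):
    """suggest rows: tool kept down; target world xyz, yaw of tool y (deg)"""
    o=status.get_obs();M=R.from_rotvec(o["orientation"]).as_matrix()
    y0=np.degrees(np.arctan2(M[1,1],M[0,1]));yaw=y0 if yaw is None else yaw
    d=(np.array(target)-o["ee_pos"])/n;dy=((yaw-y0+180)%360-180)/n
    print("yaw",y0.round(2),"dtot",(d*n).round(1))
    for i in range(n):
        a=np.radians(y0+dy*i);ty=np.array([np.cos(a),np.sin(a),0]);tx=np.array([0,0,-1.]);tz=np.cross(tx,ty)
        print([g]+[float(round(x,1)) for x in (d@tx,d@ty,d@tz)]+[float(round(-dy,2)),0,0])
E
python3 -c "
from h import *
plan((400,-13,250),180,16)"
```

```text
yaw 26.35 dtot [122.8 546.7  19.9]
[0, -1.2, 22.0, -27.2, -9.6, 0, 0]
[0, -1.2, 26.3, -23.2, -9.6, 0, 0]
[0, -1.2, 29.8, -18.4, -9.6, 0, 0]
[0, -1.2, 32.4, -13.2, -9.6, 0, 0]
[0, -1.2, 34.2, -7.6, -9.6, 0, 0]
[0, -1.2, 35.0, -1.8, -9.6, 0, 0]
[0, -1.2, 34.8, 4.0, -9.6, 0, 0]
[0, -1.2, 33.6, 9.8, -9.6, 0, 0]
[0, -1.2, 31.5, 15.3, -9.6, 0, 0]
[0, -1.2, 28.5, 20.3, -9.6, 0, 0]
[0, -1.2, 24.7, 24.8, -9.6, 0, 0]
[0, -1.2, 20.3, 28.6, -9.6, 0, 0]
[0, -1.2, 15.2, 31.5, -9.6, 0, 0]
[0, -1.2, 9.7, 33.6, -9.6, 0, 0]
[0, -1.2, 4.0, 34.8, -9.6, 0, 0]
[0, -1.2, -1.9, 35.0, -9.6, 0, 0]
```

Request:
apply_moves(increments=[[0, -1.2, 22, -27, -9.6, 0, 0], [0, -1.2, 26, -23, -9.6, 0, 0], [0, -1.2, 30, -18.5, -9.6, 0, 0], [0, -1.2, 32.5, -13, -9.6, 0, 0], [0, -1.2, 34, -7.5, -9.6, 0, 0], [0, -1.2, 35, -2, -9.6, 0, 0], [0, -1.2, 35, 4, -9.6, 0, 0], [0, -1.2, 33.5, 10, -9.6, 0, 0]])

```text
t: 1.15
ee_pos: [339.2, -285.9, 240.2]
orientation: [-0.184, 1.563, 0.184]
ft_force: [0.9, -0.7, -0.2]
width: 88.2
```

Request:
apply_moves(increments=[[0, -1.2, 31.5, 15.5, -9.6, 0, 0], [0, -1.2, 28.5, 20.5, -9.6, 0, 0], [0, -1.2, 24.5, 25, -9.6, 0, 0], [0, -1.2, 20.5, 28.5, -9.6, 0, 0], [0, -1.2, 15, 31.5, -9.6, 0, 0], [0, -1.2, 9.5, 33.5, -9.6, 0, 0], [0, -1.2, 4, 35, -9.6, 0, 0], [0, -1.2, -2, 35, -9.6, 0, 0]])

```text
t: 2.15
ee_pos: [401.8, -12.7, 249.9]
orientation: [-1.213, 1.207, 1.213]
ft_force: [-0.2, -0.5, 0.3]
width: 87.5
```

```bash
cat >> h.py <<'E'
import pickle
def snap(tag):
    o=status.get_obs();im=get_image("wrist")[:,:,::-1].copy()
    cv2.imwrite(f"pics/{tag}.png",im);pickle.dump(o,open(f"pics/{tag}.pkl","wb"))
    print(o["t"],o["ee_pos"].round(1),"z",R.from_rotvec(o["orientation"]).as_matrix().round(3).tolist(),o["ft_force"].round(1),o["width"])
def load(tag): return cv2.imread(f"pics/{tag}.png"),pickle.load(open(f"pics/{tag}.pkl","rb"))
E
python3 -c "
from h import *
snap('w1')"
```

```text
2.15 [401.8 -12.7 249.9] z [[0.0, -1.0, -0.005], [-0.0, -0.005, 1.0], [-1.0, -0.0, -0.0]] [-0.2 -0.5  0.3] 87.5271315483757
```

View pics/w1.png

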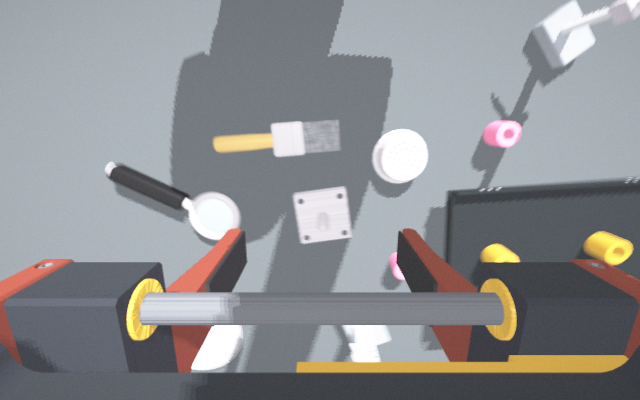

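Run:
```python
from h import *
im,o=load("w1")
cv2.imwrite("pics/w1z.png",cv2.resize(im[175:255,280:370],(675,600),interpolation=cv2.INTER_CUBIC))
for z in (18,62): print(z,proj("wrist",(458,-13,z),o))
```

```text
18 [320.2007109  217.84922107]
62 [320.11720876 229.40227824]
```

View pics/w1z.png

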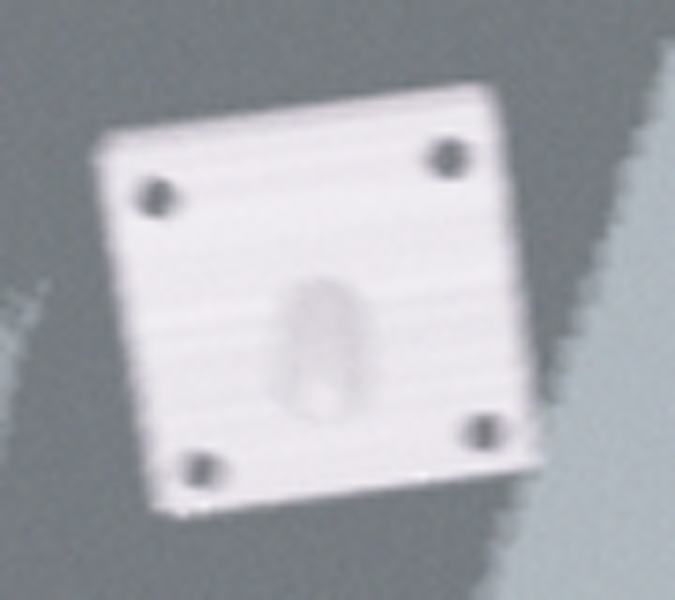

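Run:
```python
from h import *
im,o=load("w1")
f=lambda q:(280+(q[0]+.5)/7.5-.5,175+(q[1]+.5)/7.5-.5)
H=[(156,197),(449,158),(485,432),(201,469)]
P=[onz("wrist",f(q),18,o) for q in H];print(np.round(P,1));print(np.mean(P,0))
print("tip",onz("wrist",f((323,397)),62,o))
# bushing tops/lens from w1
hsv=cv2.cvtColor(im,cv2.COLOR_BGR2HSV);m=cv2.inRange(hsv,(20,120,120),(35,255,255))
c,_=cv2.findContours(m,cv2.RETR_EXTERNAL,cv2.CHAIN_APPROX_NONE)
print([cv2.boundingRect(k) for k in c])
for y,n in ((350,'L'),(213,'R')): print(n,proj("wrist",(498,y,62),o))
plan((470,282,200),None,8)
```

```text
[[434.4 -39.4  18. ]
 [427.   12.2  18. ]
 [478.4  19.9  18. ]
 [485.9 -31.8  18. ]]
[456.41417083  -9.77768548  18.        ]
tip [455.54849257  -9.98236601  62.        ]
[(297, 355, 331, 18), (126, 309, 2, 11), (128, 305, 1, 3), (480, 279, 37, 61), (126, 278, 37, 62), (481, 244, 39, 19), (585, 231, 48, 34)]
L [611.91862436 261.09242372]
R [501.88309292 260.57375405]
yaw -179.32 dtot [ 67.3 292.3 -50.1]
[0, 6.3, -8.9, 36.4, -0.0, 0, 0]
[0, 6.3, -8.9, 36.4, -0.0, 0, 0]
[0, 6.3, -8.9, 36.4, -0.0, 0, 0]
[0, 6.3, -8.9, 36.4, -0.0, 0, 0]
[0, 6.3, -8.9, 36.4, -0.0, 0, 0]
[0, 6.3, -8.9, 36.4, -0.0, 0, 0]
[0, 6.3, -8.9, 36.4, -0.0, 0, 0]
[0, 6.3, -8.9, 36.4, -0.0, 0, 0]
```

Request:
apply_moves(increments=[[0, 6.5, -8, 36.5, 0, 0, 0], [0, 6.5, -8, 36.5, 0, 0, 0], [0, 6.5, -8, 36.5, 0, 0, 0], [0, 6.5, -8, 36.5, 0, 0, 0], [0, 6.5, -8, 36.5, 0, 0, 0], [0, 6.5, -8, 36.5, 0, 0, 0], [0, 6.5, -8, 36.5, 0, 0, 0], [0, 6.5, -8, 36.5, 0, 0, 0]])

```text
t: 3.2
ee_pos: [466.2, 279.0, 197.5]
orientation: [-1.208, 1.21, 1.208]
ft_force: [1.0, -1.3, 0.3]
width: 87.5
```

```bash
python3 -c "
from h import *
snap('w2')
im,o=load('w2')
hsv=cv2.cvtColor(im,cv2.COLOR_BGR2HSV);m=cv2.inRange(hsv,(18,100,100),(35,255,255))
c,_=cv2.findContours(m,cv2.RETR_EXTERNAL,cv2.CHAIN_APPROX_NONE)
print([cv2.boundingRect(k) for k in c])
for y,n in ((350,'L'),(213,'R')): print(n,proj('wrist',(498,y,62),o))
cv2.imwrite('pics/w2z.png',cv2.resize(im[160:280,220:420],(800,480),interpolation=cv2.INTER_CUBIC))
"
```

```text
3.2 [466.2 279.  197.5] z [[-0.0, -1.0, 0.001], [-0.0, 0.001, 1.0], [-1.0, 0.0, -0.0]] [ 1.  -1.3  0.3] 87.53873275876354
[(296, 355, 333, 18), (480, 278, 37, 63), (126, 278, 38, 63), (246, 210, 35, 36), (375, 196, 36, 36)]
L [390.36777952 225.1334767 ]
R [255.6531811  225.22355946]
```

View pics/w2.png

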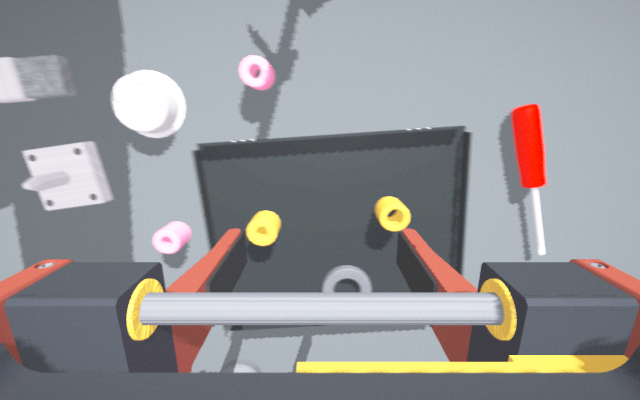

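View pics/w2z.png

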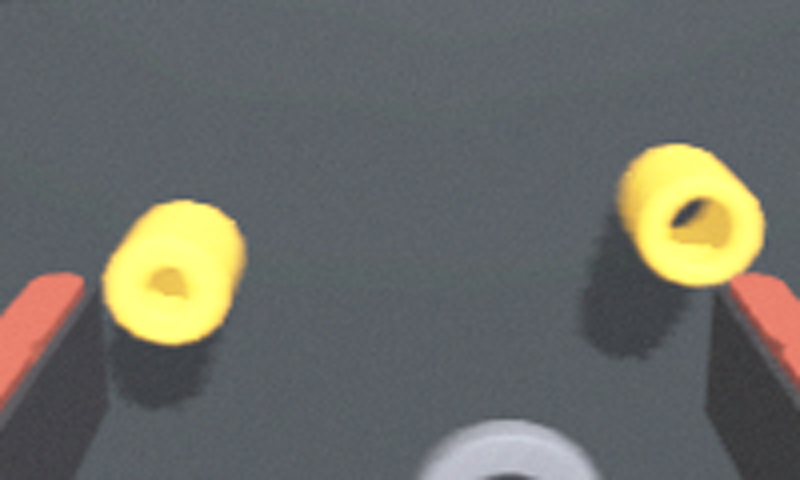

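```bash
python3 -c "
from h import *
im,o=load('w2')
L=onz('wrist',(394.9,215.2),62,o);Rr=onz('wrist',(262.1,229.9),62,o);print(L,Rr,np.linalg.norm(L-Rr))
plan((L[0],L[1],75),180,8)
"
```

```text
[487.39787178 353.93832219  62.        ] [503.0637342  219.29342394  62.        ] 135.5531920374779
yaw 179.96 dtot [  20.1   71.4 -122.1]
[0, 15.3, -2.5, 8.9, -0.01, 0, 0]
[0, 15.3, -2.5, 8.9, -0.01, 0, 0]
[0, 15.3, -2.5, 8.9, -0.01, 0, 0]
[0, 15.3, -2.5, 8.9, -0.01, 0, 0]
[0, 15.3, -2.5, 8.9, -0.01, 0, 0]
[0, 15.3, -2.5, 8.9, -0.01, 0, 0]
[0, 15.3, -2.5, 8.9, -0.01, 0, 0]
[0, 15.3, -2.5, 8.9, -0.01, 0, 0]
```

Request:
apply_moves(increments=[[0, 15, -5, 18, 0, 0, 0], [0, 15, -5, 18, 0, 0, 0], [0, 15, -5, 18, 0, 0, 0], [0, 15, -5, 18, 0, 0, 0], [0, 25, -1, 0, 0, 0, 0], [0, 25, 0, 0, 0, 0, 0], [0, 25, 0, 0, 0, 0, 0], [0, 20, 0, 0, 0, 0, 0]])

```text
t: 4.25
ee_pos: [486.9, 349.5, 41.7]
orientation: [-1.208, 1.211, 1.208]
ft_force: [-0.5, -0.2, -0.5]
width: 88.0
```

```bash
python3 -c "
from h import *
snap('w3')"
```

```text
4.25 [486.9 349.5  41.7] z [[-0.001, -1.0, 0.001], [-0.001, 0.001, 1.0], [-1.0, 0.001, -0.001]] [-0.5 -0.2 -0.5] 87.9707493681647
```

View pics/w3.png

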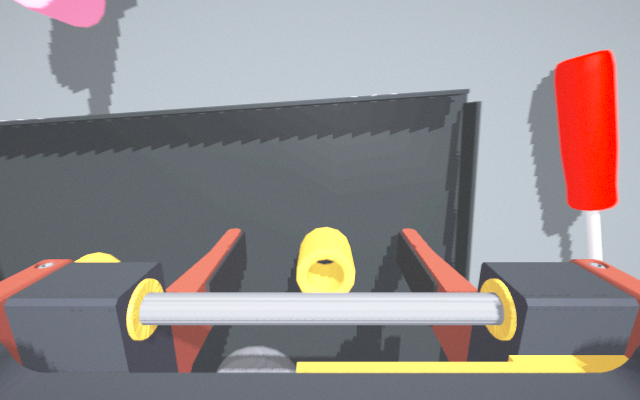

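```bash
python3 -c "
from h import *
im,o=load('w3')
cv2.imwrite('pics/w3z.png',cv2.resize(im[215:305,260:400],(798,513),interpolation=cv2.INTER_CUBIC))
print(onz('wrist',(325,271),62,o),proj('wrist',(o['ee_pos'][0],o['ee_pos'][1],62),o))
"
```

```text
[486.50391309 351.91329905  62.        ] [320.12335397 271.78156127]
```

View pics/w3z.png

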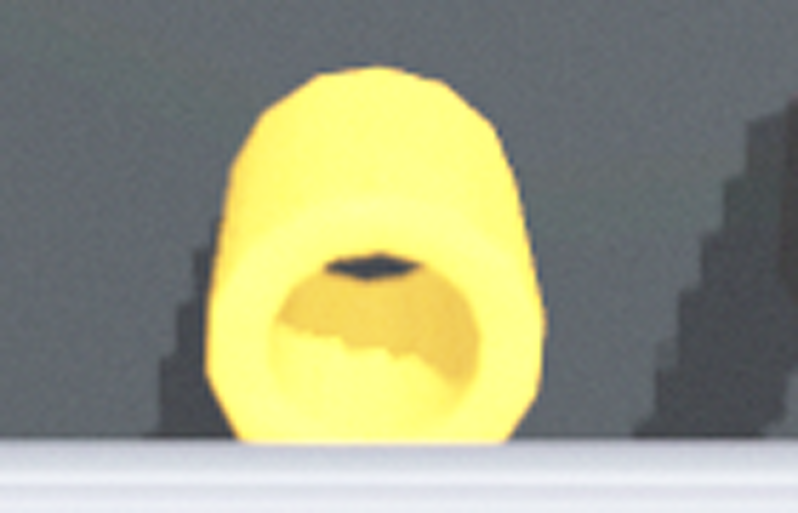

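Request:
apply_moves(increments=[[0, 0, -1, 2.3, 0, 0, 0], [255, 0, 0, 0, 0, 0, 0], [255, 0, 0, 0, 0, 0, 0], [255, 0, 0, 0, 0, 0, 0], [255, 0, 0, 0, 0, 0, 0], [255, 0, 0, 0, 0, 0, 0], [255, 0, 0, 0, 0, 0, 0], [255, 0, 0, 0, 0, 0, 0]])

```text
t: 5.3
ee_pos: [488.2, 352.3, 42.9]
orientation: [-1.208, 1.21, 1.208]
ft_force: [0.5, -0.9, 0.5]
width: 29.3
```

```bash
python3 -c "
from h import *
snap('w4')
im,o=load('w4')
cv2.imwrite('pics/w4z.png',cv2.resize(im[215:305,260:400],(798,513),interpolation=cv2.INTER_CUBIC))
plan((456,-10,130),180,10)
"
```

```text
5.3 [488.2 352.3  42.9] z [[-0.0, -1.0, 0.001], [-0.0, 0.001, 1.0], [-1.0, 0.0, -0.0]] [ 0.5 -0.9  0.5] 29.271476881109038
yaw 179.95 dtot [ -32.1 -362.3   87.1]
[0, -8.7, 3.2, -36.2, -0.01, 0, 0]
[0, -8.7, 3.2, -36.2, -0.01, 0, 0]
[0, -8.7, 3.2, -36.2, -0.01, 0, 0]
[0, -8.7, 3.2, -36.2, -0.01, 0, 0]
[0, -8.7, 3.2, -36.2, -0.01, 0, 0]
[0, -8.7, 3.2, -36.2, -0.01, 0, 0]
[0, -8.7, 3.2, -36.2, -0.01, 0, 0]
[0, -8.7, 3.2, -36.2, -0.01, 0, 0]
[0, -8.7, 3.2, -36.2, -0.01, 0, 0]
[0, -8.7, 3.2, -36.2, -0.01, 0, 0]
```

View pics/w4z.png

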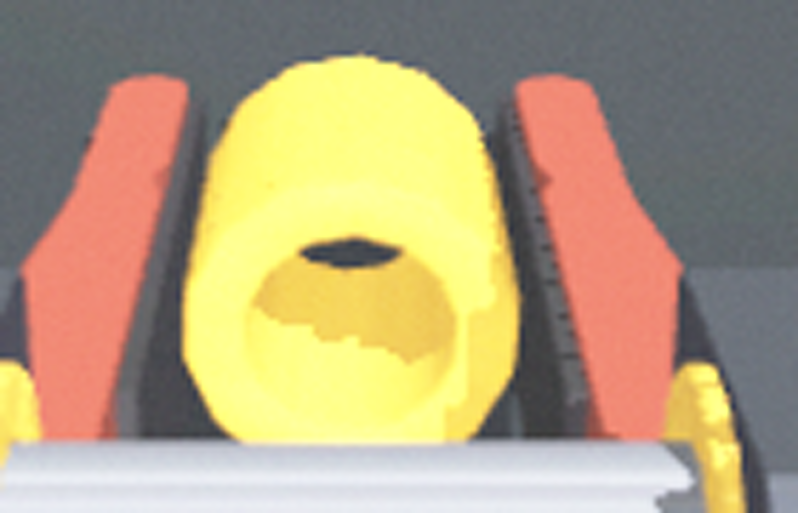

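Request:
apply_moves(increments=[[255, -50, 0, 0, 0, 0, 0], [255, -30, 3, -28, 0, 0, 0], [255, 0, 5, -54, 0, 0, 0], [255, 0, 5, -56, 0, 0, 0], [255, 0, 5, -56, 0, 0, 0], [255, 0, 5, -56, 0, 0, 0], [255, 0, 5, -56, 0, 0, 0], [255, 0, 4, -56, 0, 0, 0]])

```text
t: 6.35
ee_pos: [455.4, -11.3, 123.0]
orientation: [-1.209, 1.209, 1.208]
ft_force: [0.3, 0.1, -1.5]
width: 29.6
```

```bash
python3 -c "
from h import *
snap('w5')
im,o=load('w5')
cv2.imwrite('pics/w5z.png',cv2.resize(im[190:305,240:410],(798,540),interpolation=cv2.INTER_CUBIC))
print(proj('wrist',(456,-10,18),o),proj('wrist',(456,-10,62),o))
"
```

```text
6.35 [455.4 -11.3 123. ] z [[0.0, -1.0, 0.001], [-0.0, 0.001, 1.0], [-1.0, -0.0, -0.0]] [ 0.3  0.1 -1.5] 29.568273077270845
[321.96563584 203.65196031] [322.16120165 219.54295413]
```

View pics/w5.png

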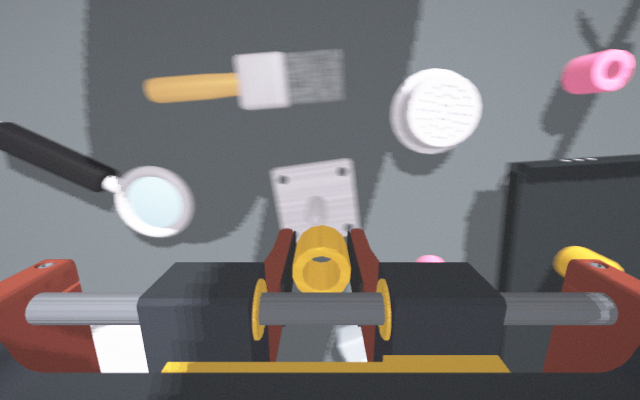

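View pics/w5z.png

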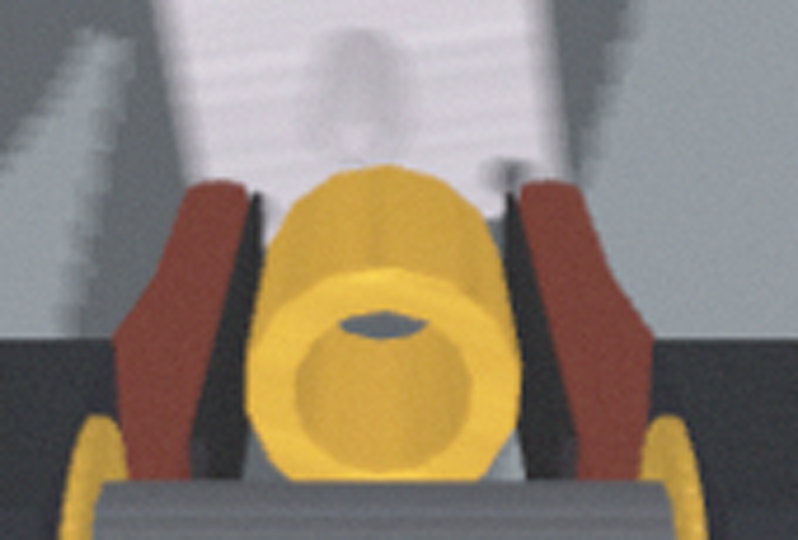

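```bash
python3 -c "
from h import *
im,o=load('w5')
f=lambda q:(240+(q[0]+.5)/4.694-.5,190+(q[1]+.5)/4.694-.5)
print('tip',onz('wrist',f((353,143)),62,o),'body col at z40',onz('wrist',f((357,85)),40,o))
# base corners holes: full-image
cv2.imwrite('pics/w5y.png',cv2.resize(im[150:240,255:375],(800,600),interpolation=cv2.INTER_CUBIC))
print(onz('wrist',f((383,380)),73,o))
"
```

```text
tip [456.41864654 -15.52880278  62.        ] body col at z40 [453.25481953 -15.24377497  40.        ]
[492.49925958 -10.72076499  73.        ]
```

View pics/w5y.png

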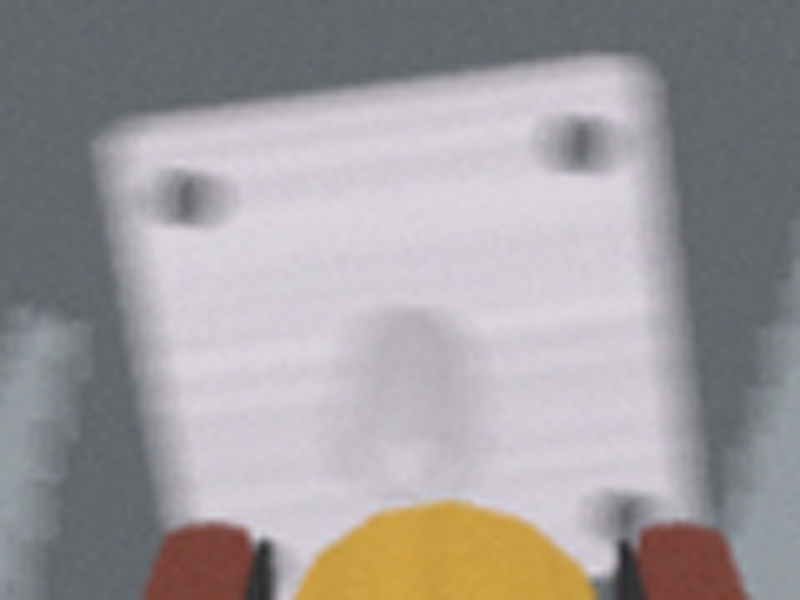

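Request:
apply_moves(increments=[[255, 10, 0, -2, 0, 0, 0], [255, 10, 0, -1, 0, 0, 0], [255, 0, 0, 0, 0, 0, 0], [255, 0, 0, 0, 0, 0, 0], [255, 0, 0, 0, 0, 0, 0], [255, 0, 0, 0, 0, 0, 0], [255, 0, 0, 0, 0, 0, 0], [255, 0, 0, 0, 0, 0, 0]])

```text
t: 7.4
ee_pos: [455.9, -12.7, 103.0]
orientation: [-1.209, 1.21, 1.208]
ft_force: [-1.2, -0.0, -1.4]
width: 29.2
```

```bash
python3 -c "
from h import *
snap('w6')
im,o=load('w6')
cv2.imwrite('pics/w6y.png',cv2.resize(im[140:290,245:395],(600,600),interpolation=cv2.INTER_CUBIC))
"
```

```text
7.4 [455.9 -12.7 103. ] z [[0.0, -1.0, 0.001], [-0.0, 0.001, 1.0], [-1.0, -0.0, -0.0]] [-1.2 -0.  -1.4] 29.22062664609179
```

View pics/w6y.png

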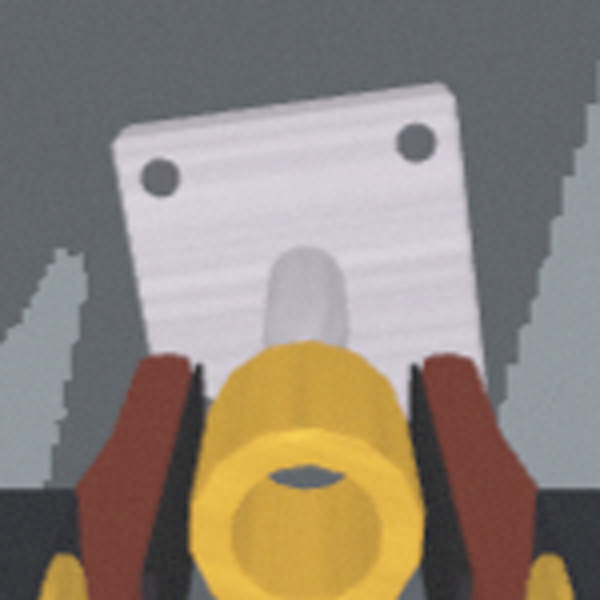

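```bash
python3 -c "
from h import *
im,o=load('w6')
f=lambda q:(245+(q[0]+.5)/4-.5,140+(q[1]+.5)/4-.5)
a=onz('wrist',f((160,178)),18,o);b=onz('wrist',f((416,143)),18,o)
v=b-a;print(a,b,np.linalg.norm(v));n=np.array([-v[1],v[0],0]);n*=-1
print('centre',(a+b)/2+n/2)
print('pin foot col',onz('wrist',f((306,285)),18,o), onz('wrist',f((306,320)),40,o))
print('bush',onz('wrist',f((307,527)),103-12+32,o))
"
```

```text
[434.34213364 -41.63709519  18.        ] [427.17827137   9.98353221  18.        ] 52.115353749638764
centre [456.57051621 -12.24485035  18.        ]
pin foot col [456.98575299 -12.10374714  18.        ] [457.15421006 -12.11813423  40.        ]
bush [455.78891584 -12.0492488  123.        ]
```

Request:
apply_moves(increments=[[255, 10, -0.8, 0, 0, 0, 0], [255, 10, 0, 0, 0, 0, 0], [255, 8, 0, 0, 0, 0, 0], [255, 8, 0, 0, 0, 0, 0], [255, 8, 0, 0, 0, 0, 0], [255, 8, 0, 0, 0, 0, 0], [255, 6, 0, 0, 0, 0, 0], [255, 0, 0, 0, 0, 0, 0]])

```text
t: 8.45
ee_pos: [456.0, -12.6, 44.3]
orientation: [-1.208, 1.211, 1.21]
ft_force: [-2.5, -0.6, -1.7]
width: 29.3
```

Request:
apply_moves(increments=[[255, 5, 0.2, 0, 0, 0, 0], [255, 4, 0, 0, 0, 0, 0], [255, 3.5, 0, 0, 0, 0, 0], [255, 0, 0, 0, 0, 0, 0], [0, 0, 0, 0, 0, 0, 0], [0, 0, 0, 0, 0, 0, 0], [0, 0, 0, 0, 0, 0, 0], [0, 0, 0, 0, 0, 0, 0]])

```text
t: 9.45
ee_pos: [456.9, -12.7, 32.6]
orientation: [-1.209, 1.209, 1.208]
ft_force: [-0.2, -0.5, 0.8]
width: 65.8
```

```bash
python3 -c "
from h import *
snap('w7')
im,o=load('w7')
cv2.imwrite('pics/w7z.png',cv2.resize(im[150:300,220:420],(800,600),interpolation=cv2.INTER_CUBIC))
plan((503,219,130),180,8)
"
```

```text
9.45 [456.9 -12.7  32.6] z [[0.001, -1.0, 0.001], [-0.0, 0.001, 1.0], [-1.0, -0.001, -0.0]] [-0.2 -0.5  0.8] 65.83111675071424
yaw 179.94 dtot [ 46.3 231.7  97.5]
[0, -12.2, -5.8, 29.0, -0.01, 0, 0]
[0, -12.2, -5.8, 29.0, -0.01, 0, 0]
[0, -12.2, -5.8, 29.0, -0.01, 0, 0]
[0, -12.2, -5.8, 29.0, -0.01, 0, 0]
[0, -12.2, -5.8, 29.0, -0.01, 0, 0]
[0, -12.2, -5.8, 29.0, -0.01, 0, 0]
[0, -12.2, -5.8, 29.0, -0.01, 0, 0]
[0, -12.2, -5.8, 29.0, -0.01, 0, 0]
```

View pics/w7z.png

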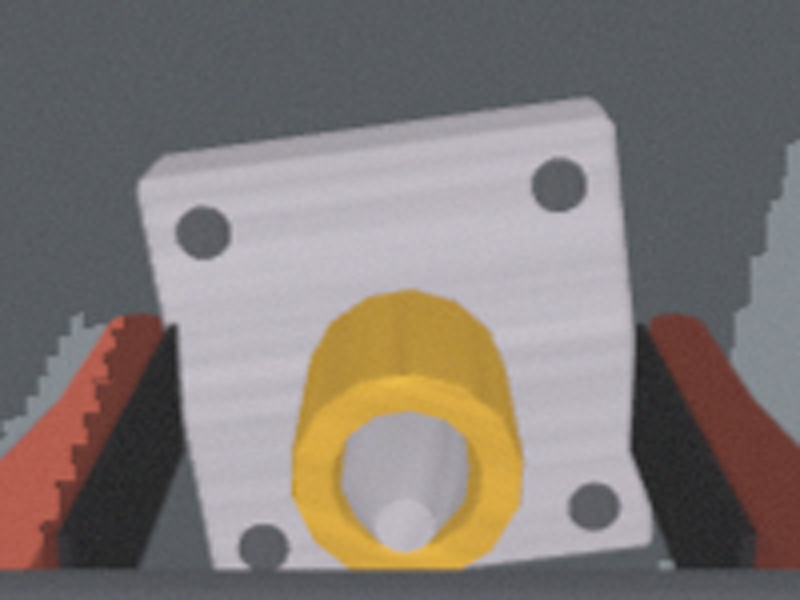

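Request:
apply_moves(increments=[[0, -50, 0, 0, 0, 0, 0], [0, -30, -3, 12, 0, 0, 0], [0, 0, -8, 40, 0, 0, 0], [0, 0, -9, 44, 0, 0, 0], [0, 0, -9, 44, 0, 0, 0], [0, 0, -9, 44, 0, 0, 0], [0, 15, -8, 40, 0, 0, 0], [0, 25, -1, 6, 0, 0, 0]])

```text
t: 10.5
ee_pos: [505.1, 220.2, 72.7]
orientation: [-1.211, 1.205, 1.209]
ft_force: [0.4, 0.8, -0.1]
width: 87.9
```

Request:
apply_moves(increments=[[0, 15, 0, 0, 0, 0, 0], [0, 10, 0, 0, 0, 0, 0], [0, 5, 0, 0, 0, 0, 0], [0, 0, 0, 0, 0, 0, 0], [0, 0, 0, 0, 0, 0, 0], [0, 0, 0, 0, 0, 0, 0], [0, 0, 0, 0, 0, 0, 0], [0, 0, 0, 0, 0, 0, 0]])

```text
t: 11.5
ee_pos: [503.7, 217.4, 42.5]
orientation: [-1.209, 1.209, 1.208]
ft_force: [0.5, 0.1, -0.4]
width: 87.8
```

```bash
python3 -c "
from h import *
snap('w8')
im,o=load('w8')
print(proj('wrist',(o['ee_pos'][0],o['ee_pos'][1],62),o))
cv2.imwrite('pics/w8z.png',cv2.resize(im[150:300,220:420],(800,600),interpolation=cv2.INTER_CUBIC))
"
```

```text
11.5 [503.7 217.4  42.5] z [[0.0, -1.0, 0.001], [0.0, 0.001, 1.0], [-1.0, -0.0, 0.0]] [ 0.5  0.1 -0.4] 87.77857506624217
[320.15451067 270.9695317 ]
```

View pics/w8z.png

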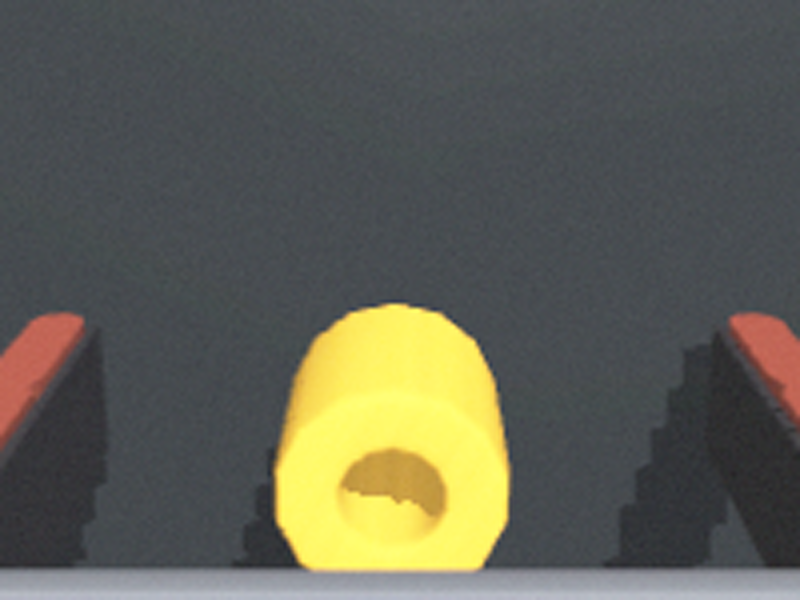

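Request:
apply_moves(increments=[[0, 0, -1.5, -1, 0, 0, 0], [255, 0, 0, 0, 0, 0, 0], [255, 0, 0, 0, 0, 0, 0], [255, 0, 0, 0, 0, 0, 0], [255, 0, 0, 0, 0, 0, 0], [255, 0, 0, 0, 0, 0, 0], [255, 0, 0, 0, 0, 0, 0], [255, -10, 0, 0, 0, 0, 0]])

```text
t: 12.55
ee_pos: [504.4, 216.0, 52.0]
orientation: [-1.208, 1.212, 1.21]
ft_force: [0.2, -0.3, -1.3]
width: 29.8
```

```bash
python3 -c "
from h import *
print('jug top',onz('top',(260+334/3.529,90+75/3.529),95),'jar top',onz('top',(260+525/3.529,90+95/3.529),120))
for q in [(366,230),(504,230),(434,164),(434,299)]:print('dish',onz('top',(260+q[0]/3.529,90+q[1]/3.529),18).round(1))
print(status.get_obs()['width'])
plan((440,-10,150),180,8)
"
```

```text
jug top [ 771.35355738 -104.15053716   95.        ] jar top [ 742.17376477 -280.67629838  120.        ]
dish [ 638.3 -139.8   18. ]
dish [ 637.3 -276.2   18. ]
dish [ 705.1 -209.2   18. ]
dish [ 568.4 -204.6   18. ]
29.784152291099684
yaw 179.95 dtot [ -64.4 -226.    98. ]
[0, -12.3, 8.0, -28.3, -0.01, 0, 0]
[0, -12.3, 8.0, -28.3, -0.01, 0, 0]
[0, -12.3, 8.0, -28.3, -0.01, 0, 0]
[0, -12.3, 8.0, -28.3, -0.01, 0, 0]
[0, -12.3, 8.0, -28.3, -0.01, 0, 0]
[0, -12.3, 8.0, -28.3, -0.01, 0, 0]
[0, -12.3, 8.0, -28.3, -0.01, 0, 0]
[0, -12.3, 8.0, -28.3, -0.01, 0, 0]
```

Request:
apply_moves(increments=[[255, -50, 0, 0, 0, 0, 0], [255, -45, 10, -10, 0, 0, 0], [255, 0, 15, -35, 0, 0, 0], [255, 0, 15, -50, 0, 0, 0], [255, 0, 15, -55, 0, 0, 0], [255, 0, 10, -55, 0, 0, 0], [255, 0, 0, -55, 0, 0, 0], [255, 0, 0, -55, 0, 0, 0]])

```text
t: 13.55
ee_pos: [439.6, -100.3, 148.1]
orientation: [-1.209, 1.209, 1.208]
ft_force: [0.5, 0.5, -1.2]
width: 29.8
```

Request:
apply_moves(increments=[[255, 0, -10, -45, 0, 0, 0], [255, 0, -35, -30, 0, 0, 0], [255, 0, -45, -20, 0, 0, 0], [255, 0, -45, -8, 0, 0, 0], [255, 0, -40, -5, 0, 0, 0], [255, 10, -15, 0, 0, 0, 0], [255, 25, 0, 0, 0, 0, 0], [255, 25, 0, 0, 0, 0, 0]])

```text
t: 14.55
ee_pos: [628.6, -206.2, 86.3]
orientation: [-1.208, 1.21, 1.21]
ft_force: [0.6, 0.1, -1.9]
width: 29.9
```

```bash
python3 -c "
from h import *
snap('w9')"
```

```text
14.55 [ 628.6 -206.2   86.3] z [[-0.002, -1.0, 0.001], [0.0, 0.001, 1.0], [-1.0, 0.002, 0.0]] [ 0.6  0.1 -1.9] 29.891358026099308
```

View pics/w9.png

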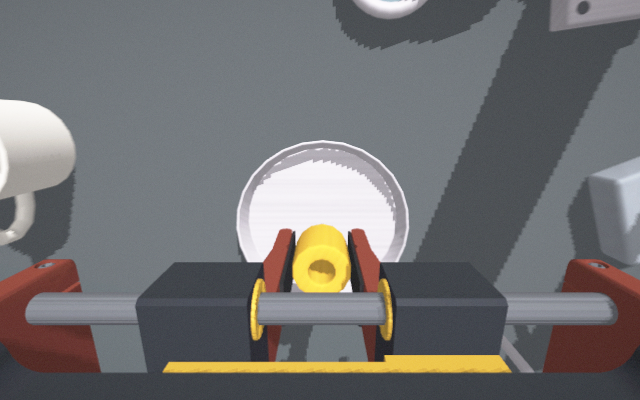

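Request:
apply_moves(increments=[[255, 25, -5, 0, 0, 0, 0], [255, 20, 0, 0, 0, 0, 0], [255, 13, 0, 0, 0, 0, 0], [255, 8.5, 0, 0, 0, 0, 0], [255, 0, 0, 0, 0, 0, 0], [100, 0, 0, 0, 0, 0, 0], [100, 0, 0, 0, 0, 0, 0], [100, 0, 0, 0, 0, 0, 0]])

```text
t: 15.6
ee_pos: [635.2, -207.0, 21.6]
orientation: [-1.209, 1.209, 1.208]
ft_force: [0.2, 0.5, 0.0]
width: 52.8
```

```bash
python3 -c "
from h import *
snap('w10')"
```

```text
15.6 [ 635.2 -207.    21.6] z [[0.001, -1.0, 0.001], [-0.0, 0.001, 1.0], [-1.0, -0.001, -0.0]] [0.2 0.5 0. ] 52.81883730851609
```

View pics/w10.png

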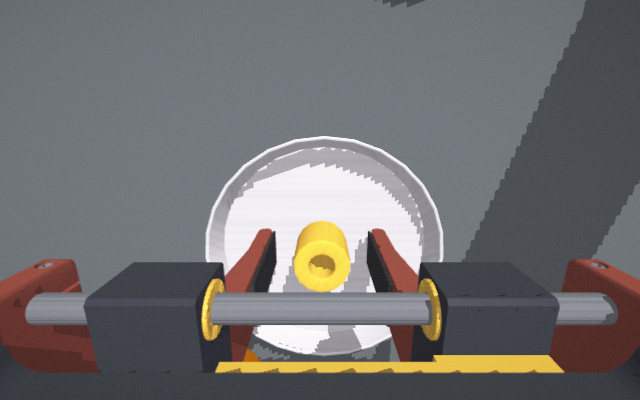

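Request:
apply_moves(increments=[[100, -45, 0, 0, 0, 0, 0], [50, -45, 0, 10, 0, 0, 0], [0, -40, 0, 25, 0, 0, 0], [0, 0, 0, 35, 0, 0, 0], [0, 0, 0, 25, 0, 0, 0], [0, 0, 0, 5, 0, 0, 0], [0, 0, 0, 0, 0, 0, 0], [0, 0, 0, 0, 0, 0, 0]])

```text
t: 16.65
ee_pos: [634.9, -107.8, 150.7]
orientation: [-1.208, 1.21, 1.208]
ft_force: [1.0, -0.0, -0.0]
width: 88.0
```

```bash
python3 -c "
from h import *
snap('w11');im,o=load('w11');print(proj('wrist',(555,20,140),o))"
```

```text
16.65 [ 634.9 -107.8  150.7] z [[-0.0, -1.0, 0.002], [-0.0, 0.002, 1.0], [-1.0, 0.0, -0.0]] [ 1. -0. -0.] 88.0064322970256
[565.05450556 104.06732016]
```

View pics/w11.png

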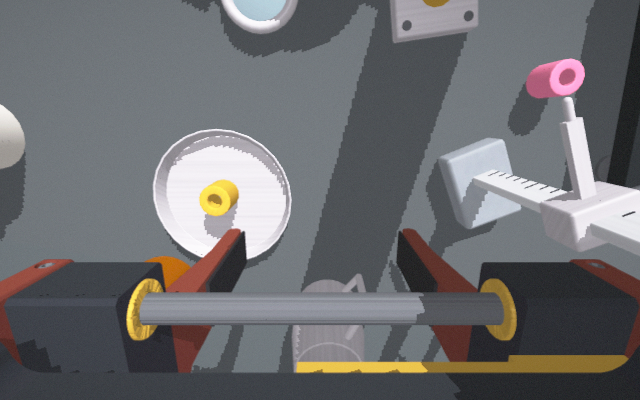

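The dish holds the tight bushing at (219,197), and the big gauge's pointer tip is at about (569,98). I'll take a second, higher view to triangulate the pointer.

Request:
apply_moves(increments=[[0, -40, 0, 0, 0, 0, 0], [0, -45, 0, 0, 0, 0, 0], [0, -35, 0, 0, 0, 0, 0], [0, -10, 0, 0, 0, 0, 0], [0, 0, 0, 0, 0, 0, 0], [0, 0, 0, 0, 0, 0, 0], [0, 0, 0, 0, 0, 0, 0], [0, 0, 0, 0, 0, 0, 0]])

```text
t: 17.7
ee_pos: [634.5, -106.8, 279.9]
orientation: [-1.208, 1.211, 1.21]
ft_force: [-0.3, -0.1, 0.1]
width: 87.6
```

```bash
python3 -c "
from h import *
snap('w12');im,o=load('w12');u,v=proj('wrist',(555,20,140),o).astype(int);print(u,v)
a,_=load('w11')
A=cv2.resize(a[70:150,530:610],(400,400),interpolation=cv2.INTER_CUBIC)
B=cv2.resize(im[v-40:v+40,u-40:u+40],(400,400),interpolation=cv2.INTER_CUBIC)
cv2.imwrite('pics/p12.png',np.hstack([A,B]))"
```

```text
17.7 [ 634.5 -106.8  279.9] z [[-0.001, -1.0, 0.001], [0.0, 0.001, 1.0], [-1.0, 0.001, 0.0]] [-0.3 -0.1  0.1] 87.59827376588738
455 111
```

View pics/p12.png

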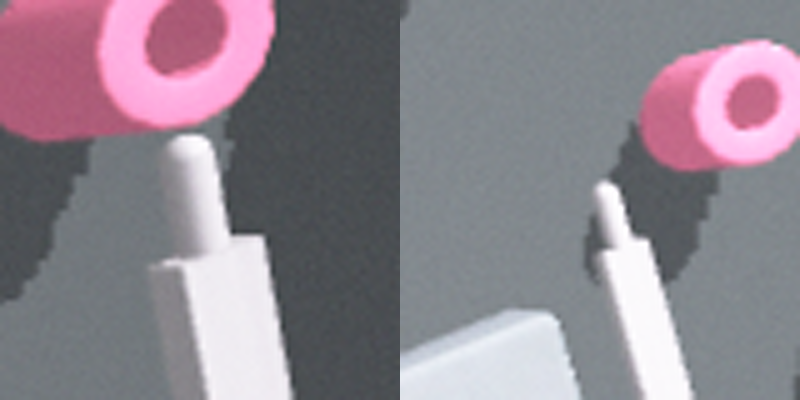

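View pics/w12.png

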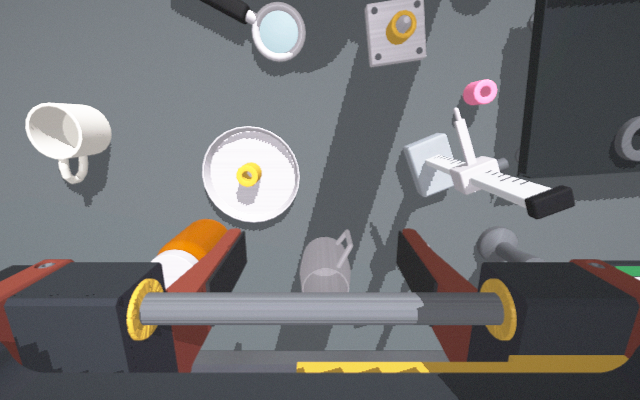

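```bash
python3 -c "
from h import *
a,oa=load('w11');b,ob=load('w12')
fa=lambda x,y:(530+x/5-.4,70+y/5-.4);fb=lambda x,y:(415+x/5-.4,71+y/5-.4)
for p,q in (((187,137),(205,182)),((190,150),(206,191)),((208,245),(217,243))):
  print(two(ray('wrist',fa(*p),oa),ray('wrist',fb(*q),ob)))
P=two(ray('wrist',fa(190,150),oa),ray('wrist',fb(206,191),ob))[0]
# check with fixed cams
print(proj('top',P),proj('scene',P))
# lens
cv2.imwrite('pics/l12.png',cv2.resize(b[0:80,190:320],(780,480),interpolation=cv2.INTER_CUBIC))
"
```

```text
(array([551.4725191 ,  18.01543615, 142.89775229]), np.float64(0.4522014721120319))
(array([552.92666695,  18.0896069 , 143.55708535]), np.float64(0.13597730399424718))
(array([562.21975103,  20.32085418, 145.57871338]), np.float64(0.19683550797912328))
[319.50403231 172.06180409] [304.52861911 212.80623109]
```

View pics/l12.png

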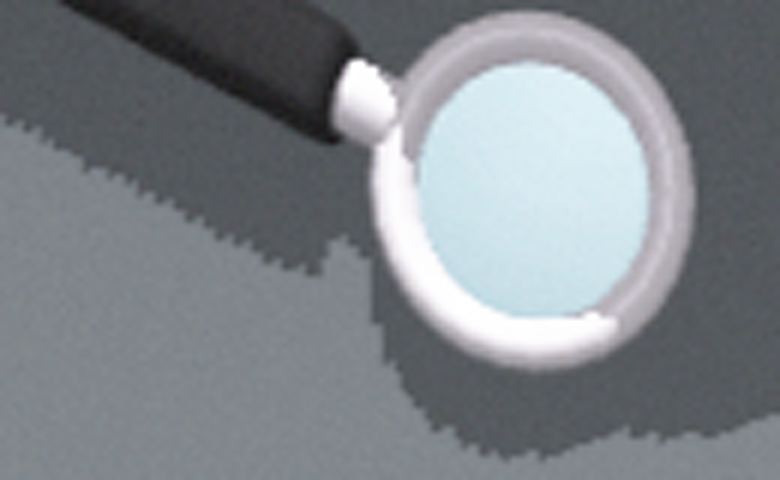

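```bash
python3 -c "
from h import *
a,oa=load('w11');b,ob=load('w12')
A=cv2.resize(a[0:50,380:480],(800,400),interpolation=cv2.INTER_CUBIC)
cv2.imwrite('pics/c1.png',A)
B=cv2.resize(b[0:70,360:435],(600,560),interpolation=cv2.INTER_CUBIC)
cv2.imwrite('pics/c2.png',B)
C=np.hstack([cv2.resize(a[170:225,190:245],(400,400),interpolation=cv2.INTER_CUBIC),cv2.resize(b[155:195,230:270],(400,400),interpolation=cv2.INTER_CUBIC)])
cv2.imwrite('pics/c3.png',C)
"
```

```text
(no output)
```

View pics/c1.png

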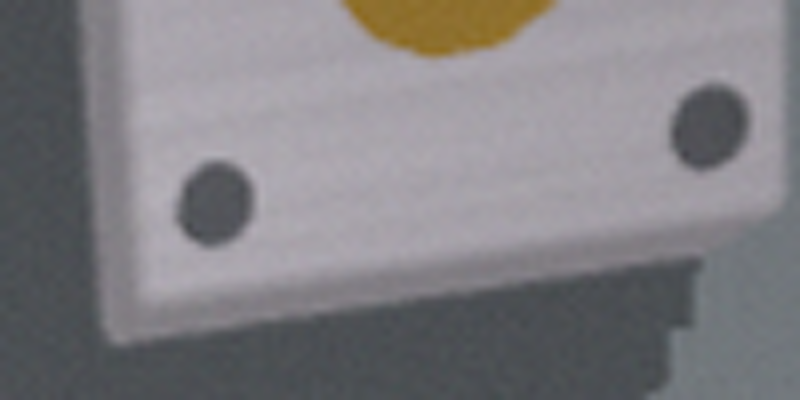

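View pics/c2.png

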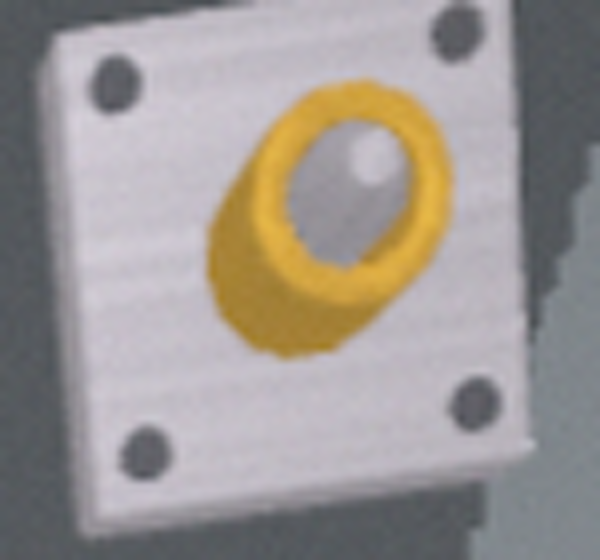

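View pics/c3.png

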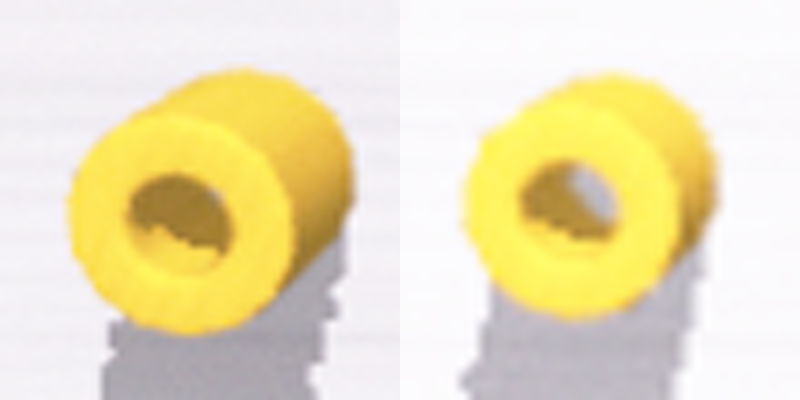

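```bash
python3 -c "
from h import *
a,oa=load('w11');b,ob=load('w12')
c=lambda p,x0,y0,s:(x0+(p[0]+.5)/s-.5,y0+(p[1]+.5)/s-.5)
print('h1',two(ray('wrist',c((215,203),380,0,8),oa),ray('wrist',c((147,453),360,0,8),ob)))
print('h2',two(ray('wrist',c((710,127),380,0,8),oa),ray('wrist',c((475,403),360,0,8),ob)))
s=400/55
print('bush dish z36',two(ray('wrist',c((181,223),190,170,s),oa),ray('wrist',c((170,206),230,155,10),ob)))
H=[onz('wrist',c(p,360,0,8),18,ob) for p in ((115,83),(457,32),(475,403),(147,453))];print('pin by holes',np.mean(H,0))
g=onz('wrist',c((532,188),190,0,6),12,ob);e=onz('wrist',c((200,58),190,0,6),20,ob);j=onz('wrist',c((365,97),190,0,6),12,ob);print('glass',g,'junction',j,'h',e)
"
```

```text
h1 (array([484.46953211, -33.65088738,  14.96115285]), np.float64(0.13763380002688527))
h2 (array([477.93404885,  17.28015871,  17.86210096]), np.float64(0.2713147986395144))
bush dish z36 (array([ 634.04452098, -205.06391626,   37.96108858]), np.float64(0.4020567355515338))
pin by holes [455.65847597 -12.10578568  18.        ]
glass [ 454.8303723  -159.96344859   12.        ] junction [ 437.88018868 -193.94019904   12.        ] h [ 433.23508006 -225.22422813   20.        ]
```

```bash
python3 -c "
from h import *
plan((424,-221,120),62.5,12)"
```

```text
yaw 179.95 dtot [-210.6 -114.3 -160.2]
[0, 13.3, 17.5, -9.5, 9.79, 0, 0]
[0, 13.3, 15.7, -12.4, 9.79, 0, 0]
[0, 13.3, 13.3, -14.9, 9.79, 0, 0]
[0, 13.3, 10.6, -16.9, 9.79, 0, 0]
[0, 13.3, 7.6, -18.5, 9.79, 0, 0]
[0, 13.3, 4.3, -19.5, 9.79, 0, 0]
[0, 13.3, 1.0, -19.9, 9.79, 0, 0]
[0, 13.3, -2.4, -19.8, 9.79, 0, 0]
[0, 13.3, -5.8, -19.1, 9.79, 0, 0]
[0, 13.3, -8.9, -17.9, 9.79, 0, 0]
[0, 13.3, -11.9, -16.1, 9.79, 0, 0]
[0, 13.3, -14.4, -13.8, 9.79, 0, 0]
```

Request:
apply_moves(increments=[[0, 13, 17.5, -9.5, 9.8, 0, 0], [0, 13, 15.5, -12.5, 9.8, 0, 0], [0, 13, 13.5, -15, 9.8, 0, 0], [0, 13, 10.5, -17, 9.8, 0, 0], [0, 13, 7.5, -18.5, 9.8, 0, 0], [0, 13, 4.5, -19.5, 9.8, 0, 0], [0, 13, 1, -20, 9.8, 0, 0], [0, 13, -2.5, -20, 9.8, 0, 0]])

```text
t: 18.75
ee_pos: [493.6, -183.5, 176.5]
orientation: [-0.154, 1.565, 0.154]
ft_force: [-0.2, 0.0, -0.7]
width: 87.6
```

Request:
apply_moves(increments=[[0, 13, -6, -19, 9.8, 0, 0], [0, 13, -9, -18, 9.8, 0, 0], [0, 13, -12, -16, 9.8, 0, 0], [0, 13, -14.5, -14, 9.7, 0, 0], [0, 0, 0, 0, 0, 0, 0], [0, 0, 0, 0, 0, 0, 0], [0, 0, 0, 0, 0, 0, 0], [0, 0, 0, 0, 0, 0, 0]])

```text
t: 19.75
ee_pos: [424.4, -221.5, 125.3]
orientation: [0.376, 1.537, -0.376]
ft_force: [0.0, -0.6, -0.3]
width: 87.4
```

```bash
python3 -c "
from h import *
snap('w13')"
```

```text
19.75 [ 424.4 -221.5  125.3] z [[0.001, 0.461, 0.887], [-0.0, 0.887, -0.461], [-1.0, 0.0, 0.001]] [ 0.  -0.6 -0.3] 87.44996803535736
```

View pics/w13.png

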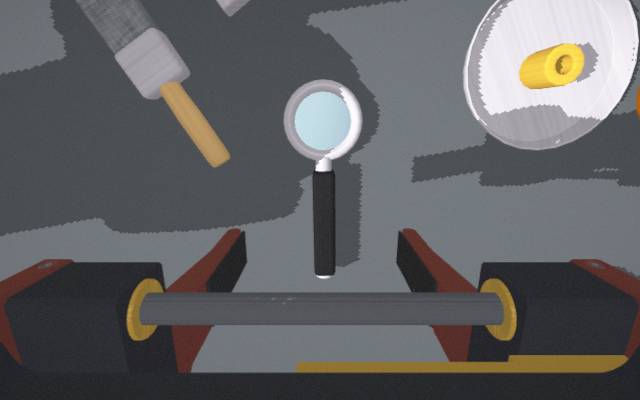

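```bash
cat >> h.py <<'E'
def glass(im,roi):
    x0,y0,x1,y1=roi;hsv=cv2.cvtColor(im,cv2.COLOR_BGR2HSV)[y0:y1,x0:x1]
    m=cv2.inRange(hsv,(85,25,140),(110,120,255))
    c,_=cv2.findContours(m,cv2.RETR_EXTERNAL,cv2.CHAIN_APPROX_NONE)
    k=max(c,key=cv2.contourArea);e=cv2.fitEllipse(cv2.convexHull(k));return (e[0][0]+x0,e[0][1]+y0),e[1],cv2.contourArea(k)
E
python3 -c "
from h import *
im,o=load('w13')
g,ax,A=glass(im,(270,70,380,170));print(g,ax,A)
hsv=cv2.cvtColor(im,cv2.COLOR_BGR2HSV);m=(hsv[165:285,300:350,2]<45).astype(np.uint8)
for r in (180,200,220,240,260,272):
  xs=np.where(m[r-165])[0]+300;print(r,xs.min(),xs.max(),len(xs))
G=onz('wrist',g,12,o);print('glass',G)
p1=onz('wrist',(324,180),24,o);p2=onz('wrist',(324.5,260),24,o);E=onz('wrist',(324.3,271),24,o)
print('axis',p1,p2,np.degrees(np.arctan2(*(p1-p2)[1::-1])),'end',E,np.linalg.norm((E-G)[:2]),np.degrees(np.arctan2(*(G-E)[1::-1])))
"
```

```text
(322.2362289428711, 120.23263931274414) (56.16023635864258, 58.67379379272461) 2519.0
180 332 334 3
200 333 334 2
220 333 334 2
240 332 334 3
260 332 334 3
272 332 333 2
glass [ 456.6046435  -159.07283489   12.        ]
axis [ 435.09653837 -203.88464554   24.        ] [ 400.92501082 -271.19445011   24.        ] 63.08421859011367 end [ 395.59005706 -281.1466892    24.        ] 136.4727286496003 63.443337987321065
```

Request:
apply_moves(increments=[[0, 30, 2, 0.5, -0.6, 0, 0], [0, 35, 0, 0, 0, 0, 0], [0, 25, 0, 0, 0, 0, 0], [0, 15, 0, 0, 0, 0, 0], [0, 6, 0, 0, 0, 0, 0], [0, 0, 0, 0, 0, 0, 0], [0, 0, 0, 0, 0, 0, 0], [0, 0, 0, 0, 0, 0, 0]])

```text
t: 20.8
ee_pos: [425.5, -220.3, 14.6]
orientation: [0.369, 1.538, -0.369]
ft_force: [-1.0, 0.4, -0.3]
width: 87.8
```

```bash
python3 -c "
from h import *
snap('w14')"
```

```text
20.8 [ 425.5 -220.3   14.6] z [[0.001, 0.453, 0.891], [-0.001, 0.891, -0.453], [-1.0, -0.0, 0.001]] [-1.   0.4 -0.3] 87.79645924213862
```

View pics/w14.png

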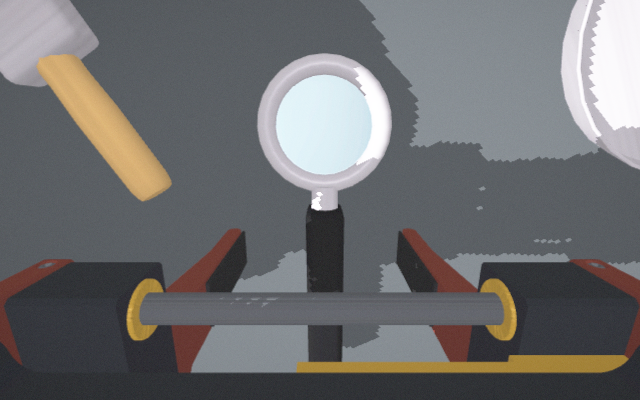

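Request:
apply_moves(increments=[[0, 3, 0, 0, 0, 0, 0], [255, 0, 0, 0, 0, 0, 0], [255, 0, 0, 0, 0, 0, 0], [255, 0, 0, 0, 0, 0, 0], [255, 0, 0, 0, 0, 0, 0], [255, 0, 0, 0, 0, 0, 0], [255, 0, 0, 0, 0, 0, 0], [255, 0, 0, 0, 0, 0, 0]])

```text
t: 21.85
ee_pos: [425.1, -220.1, 10.9]
orientation: [0.369, 1.539, -0.369]
ft_force: [0.2, -0.2, -0.3]
width: 21.2
```

```bash
python3 -c "
from h import *
snap('w15')
im,o=load('w15');g,ax,A=glass(im,(240,50,400,200));print(g,ax,A)
G=onz('wrist',g,12,o);print('glass',G,'rel',G-o['ee_pos'],'tool',R.from_rotvec(o['orientation']).as_matrix().T@(G-o['ee_pos']))"
```

```text
21.85 [ 425.1 -220.1   10.9] z [[0.0, 0.453, 0.891], [-0.0, 0.891, -0.453], [-1.0, 0.0, 0.0]] [ 0.2 -0.2 -0.3] 21.23363555481726
(329.6369094848633, 124.45853424072266) (79.8006591796875, 95.92145538330078) 1747.5
glass [ 459.18370567 -160.10549954   12.        ] rel [34.06577229 60.02017957  1.09031328] tool [-1.08905168 68.94159086  3.15572431]
```

View pics/w15.png

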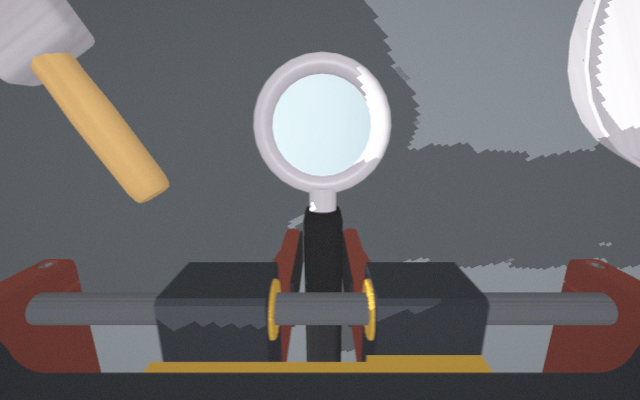

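Request:
apply_moves(increments=[[255, -10, 0, 0, 0, 0, 0], [255, -30, 0, 0, 0, 0, 0], [255, -35, 0, 0, 0, 0, 0], [255, -35, 0, 0, 0, 0, 0], [255, -21, 0, 0, 0, 0, 0], [255, 0, 0, 0, 0, 0, 0], [255, 0, 0, 0, 0, 0, 0], [255, 0, 0, 0, 0, 0, 0]])

```text
t: 22.9
ee_pos: [424.4, -219.7, 140.9]
orientation: [0.369, 1.541, -0.369]
ft_force: [-0.2, 0.1, -0.6]
width: 19.7
```

```bash
python3 -c "
from h import *
im,o=load('w15');M=R.from_rotvec(o['orientation']).as_matrix()
G=onz('wrist',(322.5,122.3),12,o);rel=M.T@(G-o['ee_pos']);print('tool rel',rel)
snap('w16');im,o=load('w16')
M=R.from_rotvec(o['orientation']).as_matrix()
gl=o['ee_pos']+M@rel;print('glass now',gl)
print('proj',proj('wrist',gl,o))
T=np.array([456.5,-12.3,143.4]);plan(o['ee_pos']+T-gl,None,8)
"
```

```text
tool rel [-1.08978428 69.96603221 -0.3592785 ]
22.9 [ 424.4 -219.7  140.9] z [[-0.002, 0.453, 0.891], [0.001, 0.891, -0.453], [-1.0, 0.0, -0.002]] [-0.2  0.1 -0.6] 19.722095471784794
glass now [ 455.74890662 -157.17666045  141.97497051]
proj [322.499984   122.30000898]
yaw 63.04 dtot [  0.7 144.9   1.4]
[0, -0.2, 16.2, -8.1, -0.0, 0, 0]
[0, -0.2, 16.2, -8.1, -0.0, 0, 0]
[0, -0.2, 16.2, -8.1, -0.0, 0, 0]
[0, -0.2, 16.2, -8.1, -0.0, 0, 0]
[0, -0.2, 16.2, -8.1, -0.0, 0, 0]
[0, -0.2, 16.2, -8.1, -0.0, 0, 0]
[0, -0.2, 16.2, -8.1, -0.0, 0, 0]
[0, -0.2, 16.2, -8.1, -0.0, 0, 0]
```

View pics/w16.png

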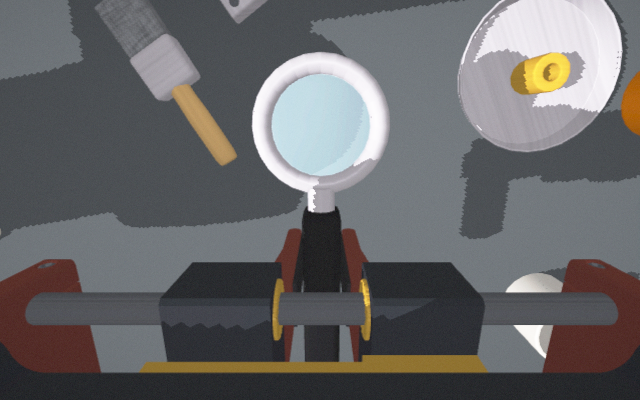

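Request:
apply_moves(increments=[[255, 0, 10, -5, 0, 0, 0], [255, 0, 22, -11, 0, 0, 0], [255, 0, 26, -13, 0, 0, 0], [255, 0, 26, -13, 0, 0, 0], [255, 0, 22, -11, 0, 0, 0], [255, -1, 16, -8, 0, 0, 0], [255, 0, 7, -3.5, 0, 0, 0], [255, 0, 0, 0, 0, 0, 0]])

```text
t: 23.95
ee_pos: [425.9, -75.4, 142.7]
orientation: [0.368, 1.54, -0.368]
ft_force: [-0.3, -0.4, -0.6]
width: 19.7
```

Request:
apply_moves(increments=[[255, 0, 0, 0, 0, 0, 0], [255, 0, 0, 0, 0, 0, 0], [255, 0, 0, 0, 0, 0, 0], [255, 0, 0, 0, 0, 0, 0], [255, 0, 0, 0, 0, 0, 0], [255, 0, 0, 0, 0, 0, 0], [255, 0, 0, 0, 0, 0, 0], [255, 0, 0, 0, 0, 0, 0]])

```text
t: 24.95
ee_pos: [426.0, -75.8, 142.9]
orientation: [0.369, 1.539, -0.369]
ft_force: [0.1, 0.7, -1.7]
width: 19.8
```

```bash
python3 -c "
from h import *
snap('w17');im,o=load('w17')
M=R.from_rotvec(o['orientation']).as_matrix()
print('glass',o['ee_pos']+M@np.array([-1.1,70,-1.2]))
for p in ((456.5,-12.3,143.4),(456.5,-12.3,62),(456.5,-12.3,50),(456.5,-12.3,18)):print(proj('wrist',p,o))
for n in ('top','scene'): cv2.imwrite(f'pics/{n}17.png',get_image(n)[:,:,::-1])
s=cv2.imread('pics/scene17.png');cv2.imwrite('pics/s17z.png',cv2.resize(s[150:290,220:400],(800,622),interpolation=cv2.INTER_CUBIC)[:600])
"
```

```text
24.95 [426.  -75.8 142.9] z [[-0.0, 0.453, 0.891], [0.0, 0.891, -0.453], [-1.0, 0.0, -0.0]] [ 0.1  0.7 -1.7] 19.821220786210798
glass [456.66463317 -12.89131935 143.96784994]
[319.94982361 121.26372113]
[320.56876404 120.26149299]
[320.62557517 120.16950076]
[320.75322237 119.96280621]
```

View pics/w17.png

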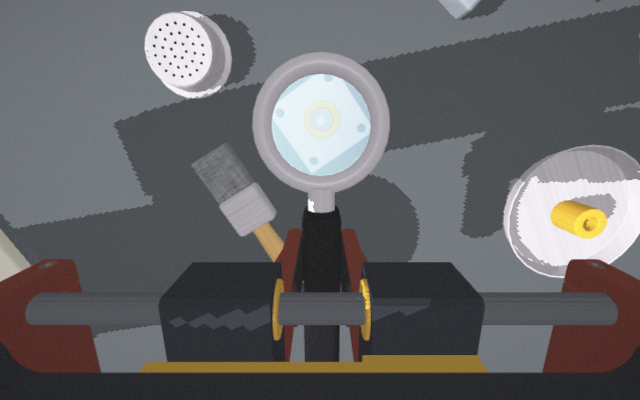

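View pics/s17z.png

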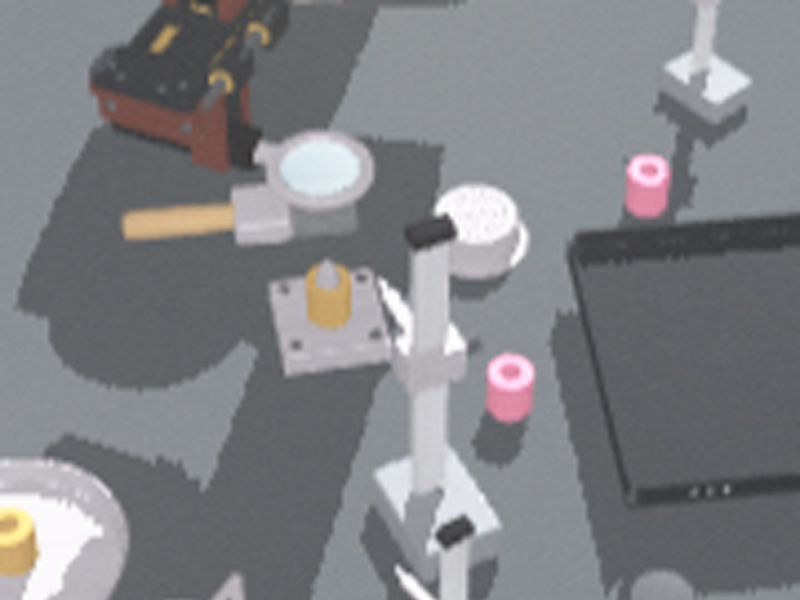

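```bash
python3 -c "
from h import *
s=cv2.imread('pics/scene17.png')
cv2.imwrite('pics/s17a.png',np.hstack([cv2.resize(s[170:210,270:310],(400,400),interpolation=cv2.INTER_CUBIC),cv2.resize(s[200:240,295:335],(400,400),interpolation=cv2.INTER_CUBIC)]))
for P in ((456.6,-12.6,144),(456.6,-12.6,150),(552,18,143.3),(552,18,149),(456.5,-12.3,62)):print(P,proj('scene',P))
"
```

```text
(456.6, -12.6, 144) [291.68995594 187.9545704 ]
(456.6, -12.6, 150) [291.627796   186.34129353]
(552, 18, 143.3) [304.47891578 212.62219337]
(552, 18, 149) [304.45626096 211.08979842]
(456.5, -12.3, 62) [292.60706114 209.01961103]
```

View pics/s17a.png

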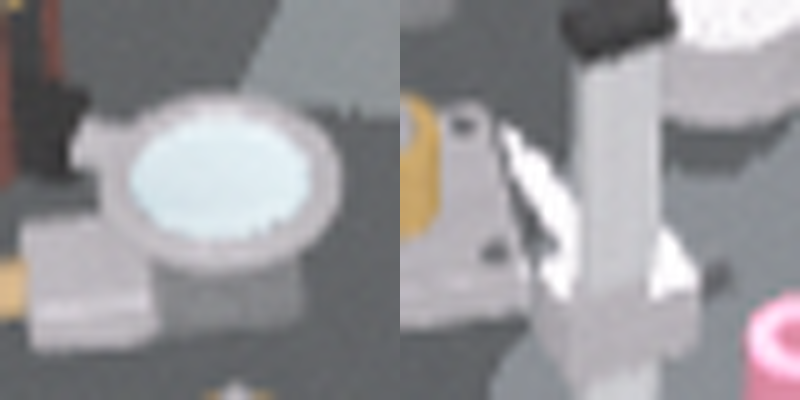

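View pics/top17.png

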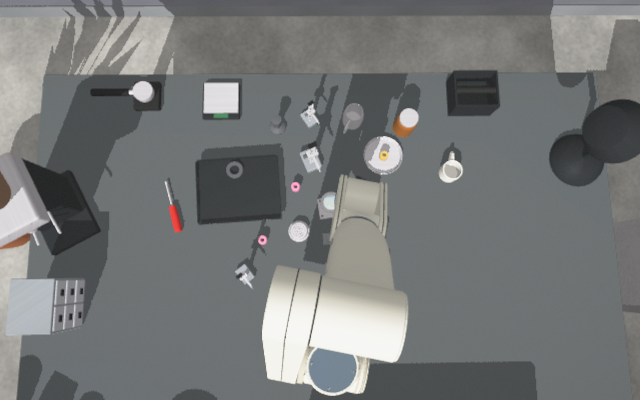

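```bash
python3 -c "
from workcell import status,close_job
o=status.get_obs();print(o['t'],o['ee_pos'],o['width'],abs(o['qvel']).max());print(close_job())"
```

```text
25.1 [426.03611146 -75.82059185 142.88292207] 19.627230633206597 0.0017763124544789596
the job is handed in; nothing more can be done
None
```

The job is done and handed in at 25.1 s of the 67 s allowed, with the lens still held over the bushing on the pin.

- **Bushings:** I told them apart by their bores in the wrist camera, about 18.6 mm and 13.8 mm across. I did not try the tight one on the pin. The wide-bore one slid down the pin; the arm let go with it just above the base, and it then stood there with the pin's nose showing above it. The tight one stands upright in the steel dish.
- **Lens:** It is held level. The wrist view shows its frame looking as it did lying flat, and the tool points straight down. The bushing shows through the middle of the glass, and I estimate the centring at about 1 mm.
- **Height:** The arm's own position puts the glass about 144 mm above the table. Two wrist views put the pointer at 143 to 143.5 mm.
- **Disagreements:** The scene camera read both heights slightly higher, the glass at about 145.5 mm and the pointer at about 145 to 147 mm. Points of known height came out 0 to 3 mm off in the same two wrist views, so the height match is good to about 2 mm.
- **Everything else:** The pointer was never touched, and in the last top view everything else still stood where it was. I saw no force reading above 3 N.

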